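# Slide the tea box under the spring cover of its holder

### The job

Load the tea box into the white holder on the worktop: press the steel paddle down with one fingertip to hold the green spring cover open, and with the other fingertip push the box lengthwise along the worktop, under the cover, fully home against the back stop. Then let go, so that the cover comes down on the box and keeps it. Only push the box, never pick it up or tip it, and leave the jar, tin and mug where they stand.

Things in the scene. Friction and masses are not known exactly. Their poses are not given: they have to be found in the camera images.
- tea_holder: White metal holder fixed to the worktop, open in front, no floor (the box slides on the worktop). Origin on the worktop in mid-lane, straight below the cover's front lip; x runs along the lane into the holder, y to its left (paddle side), z up. Lane 77 mm wide between rails 22 mm high, 4 mm thick, from x = -20 to +50 mm; in front they flare out to y = +-64 mm at x = -100 mm.
- back_stop (a point): Centre of the face of the holder's back stop, 35 mm above the worktop, at x = 50 mm in the holder's frame; the stop is 104 mm wide and 70 mm high. The box is home when its far end touches this face. The holder's hinge cheeks stand left of the lane, at holder x = 5 to 49, y = 45 to 55 mm, up to 62 mm high.
- lip (a point): Middle of the lower edge of the green cover's front lip. Shut: the lip (holder x = 0 to 4, y = -42 to 10 mm) hangs to 50 mm above the worktop and bars the box; the roof behind it (x = 0 to 50 mm) is 86 mm high at the top. The cover swings up sideways about a hinge along holder x at y = 50, z = 55 mm. Fully open the lip is 7 mm above the box, the cover's highest edge 131 mm up.
- cover (a joint): Angle of the green cover with its paddle, rad: 0 shut, 0.55 fully open (paddle right down on its stop); above 0.40 the box passes freely. A spring shuts it; holding it fully open takes about 5 to 10 N down on the paddle (more only makes the fingertip drag). It rests at about 0.25 on top of a box that is home.
- paddle (a point): Mid-top of the paddle, a flat steel plate with black rubber top left of the lane, joined rigidly to the cover: holder x = -180 to -5 mm, 50 mm wide. Cover shut: at y = 66 to 109 mm, sloping, inner edge 44 mm and outer edge 70 mm above the worktop. Pressed right down: level, 37 mm above the worktop, at y = 58 to 108 mm; a fingertip can then slide along it in x and keep it down.
- tea_box: Closed white and green cardboard tea box, 72 x 117 x 61 mm (x, y, z; its lid bulges to 64 mm), about 0.14 kg, loose on the worktop in front of the holder. Origin: centre of its underside. Its y axis is its length and points roughly towards the robot (against the holder's x). Home: its centre is at x = -8.5 mm in the holder's frame, its near end at x = -67 mm.
- spice_jar: Bystander: clear spice jar with a green cap, 46 mm across, 106 mm high; origin at the centre of its underside.
- small_tin: Bystander: short food tin, 76 mm across, 58 mm high; origin at the centre of its underside.
- mug: Bystander: white mug, 80 mm across, 91 mm high, with a handle; origin at the centre of its underside.
Not all that is in view belongs to the job. What is shaped like the tea_box but purple is not meant.

How it is judged:
On the way, in this order (a step that is already met when the one before it is completed fails the run):
1. a fingertip holds the cover open while the tea box is still in front of it (value of joint cover above 0.32 rad and x of tea_box in the frame of tea_holder below -0.056 m and contact force between the fingers and tea_holder above 0.5 N), for 0.1 s.
2. the tea box goes under the cover while a fingertip still holds it open (value of joint cover above 0.3 rad and x of tea_box in the frame of tea_holder above -0.035 m and contact force between the fingers and tea_holder above 0.5 N), for 0.1 s.
At the end, for the whole second after the job is handed in: The tea box stands flat on the worktop between the rails, within 6 mm of the back stop and straight to 0.08 rad, at rest; the paddle is released and the cover lies on the box (cover angle 0.15 to 0.35 rad) (x of tea_box in the frame of tea_holder above -0.0145 m and y of tea_box in the frame of tea_holder between -0.006 and 0.006 m and angle between the y axis of tea_box and the x axis of tea_holder, either way round below 0.08 rad and height (world z) of tea_box below 0.006 m and angle between tea_box's own z axis and vertical below 0.06 rad and value of joint cover between 0.15 and 0.35 rad and linear speed of tea_box below 0.01 m/s); the robot touches nothing.
It fails at once if the tea box is lifted off the worktop (more than 15 mm) (height (world z) of tea_box above 0.015 m).
It fails at once if the tea box is tipped (more than 0.25 rad) (angle between tea_box's own z axis and vertical above 0.25 rad).
It fails at once if the spice jar is moved more than 20 mm (distance of spice_jar from where it was at the start of the episode above 0.02 m).
It fails at once if the small tin is moved more than 20 mm (distance of small_tin from where it was at the start of the episode above 0.02 m).
It fails at once if the mug is moved more than 20 mm (distance of mug from where it was at the start of the episode above 0.02 m).
It also fails if it takes over 54 s, if anything falls off the work surface, if the arm or the gripper's body presses on something with over 40 N, if the wrist force passes 120 N, or if a joint passes its speed limit or range.

### The arm

A 6-joint arm with a two-finger parallel gripper is mounted at the origin on a cart in front of the work surface, level with it; the furniture and walls round the work are solid. World frame = base frame: x ahead of the robot, y to its left, z up, the work surface at z = 0. Lengths are in m, angles in rad, forces in N, time in s.
With the tool pointing down it reaches from about 0.35 to 0.975 m from the base axis. Payload 4.9 kg.
Tool frame: the origin (TCP) lies midway between the tips of the shut fingers; the grasp point (between the pads) lies 19 mm behind it; z points along the fingers, y is the line along which they close (so a half turn about z gives the same grasp; the last joint's range is limited). The gripper opens to 85 mm and grips with 20 to 120 N. Pads are 22 mm wide; open, the fingers measure 114 mm over their backs; the gripper's body (76 mm by 85 mm) begins 54 mm behind the grasp point. The pads swing forward as they close: fully open they stand 13 mm farther back than shut.
Start: joints at [1.135, 0.053, 1.613, -0, 1.476, -0.119], TCP at [0.195, 0.594, 0.231] pointing down, gripper open.
Joint ranges: [-3.01, 3.01], [-1.01, 2.22], [0.06, 2.58], [-1.02, 4.17], [0.09, 2.62], [-3.14, 3.14]. Speed limits (rad/s): [2.57, 2.57, 3.14, 3.14, 3.14, 3.14].

### API

Orientations are given as a rotation vector (axis times angle).
In Python, from station import telemetry, optics, ctrl gives the robot as it stands.
- The arm moves only by the shell command python3 -m pendant 'ROWS' [FORCE]. ROWS is JSON, one flat list of numbers, 7 for each row, row after row: the turn, a rotation vector about the tool's x, y, z as a fraction of full scale, then the shift along the tool's x, y, z as a fraction of full scale, then the opening, from 0 (shut) to 1 (fully open). In form: [ax, ay, az, tx, ty, tz, fingers, ax, ay, az, tx, ty, tz, fingers, ...]. A call has 1 to 12 rows; each row is the pose to reach, as a shift and turn from the pose commanded when the call began, along the tool's axes at that moment; what a row does not reach only later rows make up. Full scale, the value 1, is 300 mm for a shift and 30 degrees for a turn. A row lasts 1/8 s, in which the tool goes at most 62.5 mm and 10.7 degrees, less where a joint would pass 70% of its speed; a pose out of reach is approached as far as the arm can. A call with a number of a shift or a turn outside -1 to 1 is refused whole. A call with a gripper value outside its range is refused whole. The fingers move at their own pace and stop on an object; FORCE is the grip in N (left out, the last holds). Time passes only in rows, so rows that repeat a pose let the fingers close. It gives the time, the measured TCP pose, the force, the opening and the grip force at its end, in the units of the state.
- telemetry.get_obs(): the state, without advancing time (a new reading comes with each control period).
- optics.get_image(name): name is "scene" or "top"; returns a dict with "image" (480x640x3 uint8, red, green, blue), "depth" (480x640 float32, m along the optical axis (not along the pixel's ray), 0 where there is no reading), "fx", "fy", "cx", "cy" (pixels), "rvec" (rotation vector, rad) and "tvec" (3), from world to camera coordinates, as OpenCV has them. Camera axes: x right, y down, z forward; pixel columns grow to the right and rows downward; lengths in m; the calibration is good to about 2 mm. A picture is of the moment at which its call begins.
- ctrl.finish_job(): hands the job in; it is judged then, once.
The state is a dict: "t": time; "q": joint angles; "dq": joint speeds; "effort": joint torques, N m; "tool_pos": TCP position; "tool_rot": TCP orientation; "contact_force": force on the tool from outside, world axes, zero at the start; "wrist_torque": the same for the moment, N m; "opening": finger opening in m; "grip_force": force on a finger pad.
Only numpy, scipy, OpenCV 4.12 (cv2) and the standard library are available. Lean on these libraries where they do the work, as an engineer would, in place of code of your own. Each camera call takes 0.05 s, during which the arm holds its last target. There are 200 camera calls.

## Working session

There is one attempt and no reset: what is moved stays moved. The work goes in short steps, Python scripts to look and compute and a shell command to move; the robot and the scene stay as the last step left them, time stands still between calls to the robot, and variables do not carry over. Pictures are saved under pics/ and viewed, at most 10 in all, crops included, and the job is handed in when it is done.

```bash
mkdir -p pics; cat > h.py <<'E'
import numpy as np, cv2
from station import telemetry, optics, ctrl
def grab(n):
    d=optics.get_image(n); R=cv2.Rodrigues(np.array(d['rvec'],float))[0]; t=np.array(d['tvec'],float).ravel()
    return d,R,t
def cloud(d,R,t):
    v,u=np.mgrid[:480,:640]; z=d['depth'].astype(float)
    P=np.stack([(u-d['cx'])/d['fx']*z,(v-d['cy'])/d['fy']*z,z],-1)
    W=(P-t)@R; W[z==0]=np.nan
    return W
def ray(d,R,t,u,v,h):
    r=R.T@np.array([(u-d['cx'])/d['fx'],(v-d['cy'])/d['fy'],1]); c=-R.T@t
    return c+r*(h-c[2])/r[2]
E
python3 - <<'E'
from h import *
for n in('top','scene'):
    d,R,t=grab(n); cv2.imwrite(f'pics/{n}0.png',d['image'][:,:,::-1]); np.savez(f'{n}0.npz',W=cloud(d,R,t),im=d['image']); print(n,-R.T@t,d['fx'])
print(telemetry.get_obs())
E
```

```text
top [0.47195766 0.23672693 1.25066435] 521.4995337398207
scene [-0.13482038  1.0715647   0.56735655] 479.54949392696716
{'t': 0.1, 'q': array([ 1.13504080e+00,  5.33072281e-02,  1.61416308e+00, -1.38430147e-05,
        1.47602964e+00, -1.18991267e-01]), 'dq': array([-1.31721760e-03, -5.84552541e-04, -2.83493381e-03,  8.12879700e-05,
        8.60095688e-04,  7.98603502e-04]), 'effort': array([ 3.04148052e-04, -3.94899952e+01, -3.71365142e+01, -1.63020295e-04,
        3.91631547e-03,  5.49244277e-06]), 'tool_pos': array([0.19443708, 0.59338086, 0.230172  ]), 'tool_rot': array([-4.95411935e-01, -3.10176805e+00,  2.88692445e-03]), 'contact_force': array([-0.04026985,  0.27275248, -0.82929873]), 'wrist_torque': array([ 0.05139634, -0.01208593,  0.01206892]), 'grip_force': 0.0, 'opening': 0.08494119774142858}
```

View pics/top0.png

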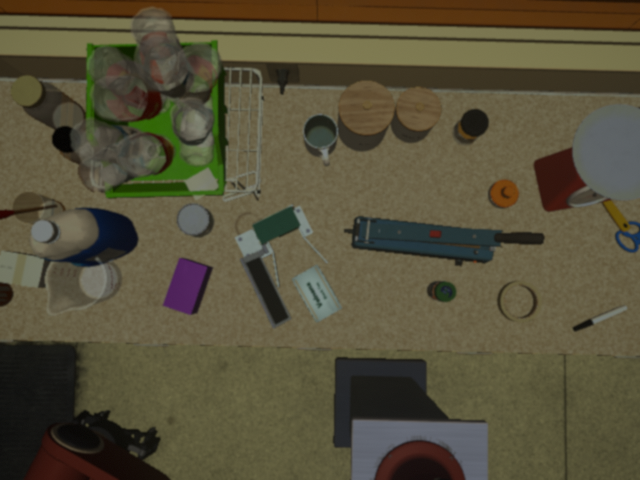

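View pics/scene0.png

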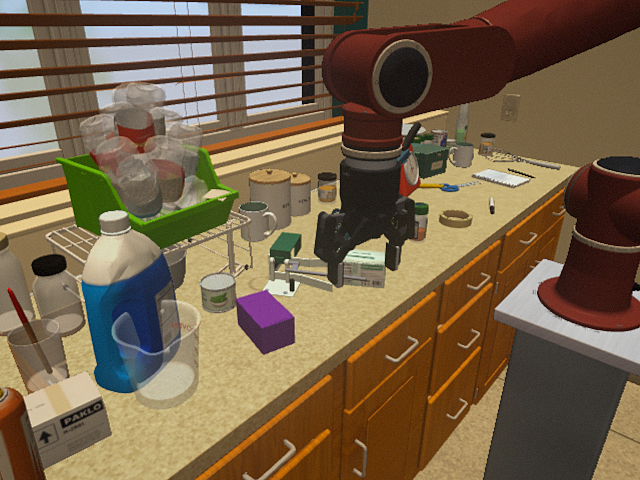

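The top view shows the arm parked at lower left. Tea box candidates, by pixel in the top view:
- White/green box at (318,292): matches the description.
- Purple box at (187,286): excluded by the task.
- White carton at (20,268): has no green and is far from the holder.

I choose (318,292). The holder's green cover is at (277,224), with the black paddle at (265,287). The jar is at (442,291), the tin at (194,220) and the mug at (320,135). Next is a close crop and measurement.

```bash
python3 - <<'E'
from h import *
z=np.load('top0.npz'); W=z['W']; im=z['im']
c=im[195:335,225:355]; cv2.imwrite('pics/crop.png',cv2.resize(c[:,:,::-1],None,fx=4.2,fy=4.2,interpolation=cv2.INTER_CUBIC))
hsv=cv2.cvtColor(im,cv2.COLOR_RGB2HSV)
def rep(name,m):
    P=W[m]; P=P[~np.isnan(P[:,2])]
    r=cv2.minAreaRect(P[:,:2].astype(np.float32)*1000); b=cv2.boxPoints(r)
    print(name,len(P),'c',np.round(r[0],1),'sz',np.round(r[1],1),'ang',round(r[2],2),'z',np.round(np.percentile(P[:,2],[2,50,98])*1000,1)); print(np.round(b,0).tolist()); return P
v,u=np.mgrid[:480,:640]
def win(a,b,c_,d): return (u>a)&(u<b)&(v>c_)&(v<d)
k=np.ones((3,3),np.uint8)
def big(m):
    n,l,s,_=cv2.connectedComponentsWithStats(m.astype(np.uint8)); return l==1+np.argmax(s[1:,4])
rep('box',big(win(290,345,260,325)&(W[...,2]>.05)))
P=rep('paddle',big(win(240,292,250,330)&(W[...,2]>.03)&(im.max(-1)<75)))
A=np.c_[P[:,:2],np.ones(len(P))]; print('plane',np.linalg.lstsq(A,P[:,2],rcond=None)[0])
P=rep('cover',big(win(235,320,200,250)&(hsv[...,1]>90)&(hsv[...,0]>50)&(hsv[...,0]<95)))
rep('stop',win(230,320,195,262)&(W[...,2]>.025)&(hsv[...,1]<60)&(im.max(-1)>110))
for n,w in(('jar',(425,462,275,308)),('tin',(172,216,200,240)),('mug',(298,345,108,170))): rep(n,big(win(*w)&(W[...,2]>.03)))
E
```

```text
box 1527 c [443.9 251.1] sz [114.9  69.1] ang 31.37 z [56.3 61.4 66.2]
[[377.0, 251.0], [413.0, 192.0], [511.0, 252.0], [475.0, 311.0]]
paddle 1232 c [450.  366.2] sz [163.9  38.4] ang 27.85 z [44.6 57.7 69.8]
[[369.0, 345.0], [387.0, 311.0], [531.0, 388.0], [513.0, 422.0]]
plane [-0.28079396  0.53772466 -0.01300021]
cover 807 c [593.8 346.4] sz [45.7 93.2] ang 27.53 z [80.6 85.2 89.7]
[[552.0, 377.0], [595.0, 295.0], [636.0, 316.0], [593.0, 398.0]]
stop 8 c [562.8 334.1] sz [ 29.4 103. ] ang 22.74 z [25.5 53.3 79.7]
[[529.0, 376.0], [569.0, 281.0], [596.0, 292.0], [556.0, 387.0]]
jar 470 c [457.4 -31.2] sz [45. 46.] ang 8.61 z [ 37.  102.8 108.3]
[[432.0, -12.0], [439.0, -57.0], [483.0, -51.0], [476.0, -5.0]]
tin 889 c [606.2 541.1] sz [74.5 74.3] ang 6.6 z [38.3 54.5 59.8]
[[565.0, 574.0], [573.0, 500.0], [647.0, 508.0], [639.0, 582.0]]
mug 860 c [806.6 248.6] sz [ 91.9 108.5] ang 62.13 z [ 31.9  77.3 151.8]
[[737.0, 233.0], [833.0, 183.0], [876.0, 264.0], [780.0, 315.0]]
```

View pics/crop.png

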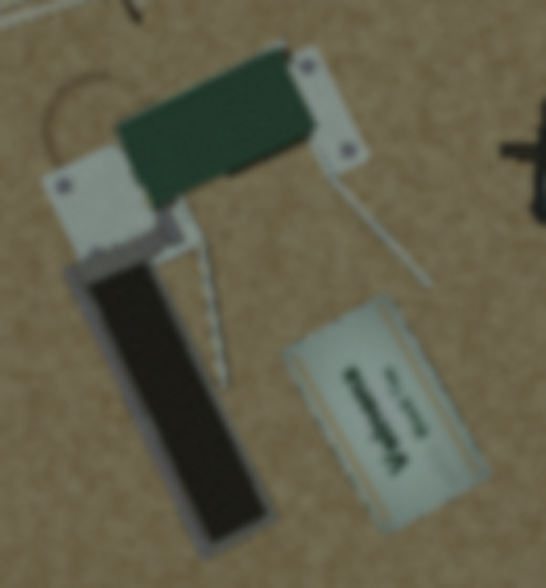

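Crop confirms the white/green tea box (lettering up), just in front of the flared rails. The paddle is to its left and the holder yaw is about 27.7°. The holder origin comes out at about (0.573, 0.3315), and the box sits at holder x=-152, y=-11 mm, turned by +3.6°. Next I move above and behind the box, turning the tool so its y runs along holder y.

```bash
cat >> h.py <<'E'
O=np.array([.573,.3315]); YAW=np.radians(27.7)
ex=np.array([np.cos(YAW),np.sin(YAW)]); ey=np.array([-ex[1],ex[0]])
def where():
    o=telemetry.get_obs(); R=cv2.Rodrigues(o['tool_rot'])[0]; p=o['tool_pos']; d=p[:2]-O
    h=np.array([d@ex,d@ey,p[2]])*1000
    a=np.degrees(np.arctan2(R[1,1],R[0,1]))-90-27.7
    print('t',round(o['t'],2),'holder xyz mm',h.round(1),'yawerr',round(a,2),'tilt',np.round(R[:,2],3),'F',o['contact_force'].round(1),'open',round(o['opening'],4)); return h,R,p
def goto(x,y,z):
    h,R,p=where(); g=np.r_[O+ex*x/1000+ey*y/1000,z/1000]
    print('rows shift',(R.T@(g-p)/.3).round(3))
E
python3 -m pendant '[0,0,-0.3,-0.2,-0.2,0,0.4, 0,0,-0.6,-0.35,-0.4,0,0.4, 0,0,-0.77,-0.46,-0.53,0,0.4, 0,0,-0.77,-0.46,-0.53,0,0.4, 0,0,-0.77,-0.46,-0.53,0,0.4]'; python3 -c "
from h import *
goto(-250,-13,120)"
```

```text
t: 0.72
tool_pos: [0.2767, 0.3987, 0.231]
tool_rot: [0.131, -3.139, -0.0]
contact_force: [-0.4, 0.3, 0.5]
opening: 0.0346
grip_force: 0.0
t 0.72 holder xyz mm [-231.1  197.2  231. ] yawerr -22.91 tilt [-0.  0. -1.] F [-0.4  0.3  0.5] open 0.0346
rows shift [-0.215 -0.67   0.37 ]
```

```bash
python3 -m pendant '[0,0,-0.3,-0.08,-0.2,0,0.4, 0,0,-0.6,-0.15,-0.4,0.1,0.4, 0,0,-0.764,-0.215,-0.6,0.25,0.4, 0,0,-0.764,-0.215,-0.67,0.37,0.4, 0,0,-0.764,-0.215,-0.67,0.37,0.4, 0,0,-0.764,-0.215,-0.67,0.37,0.4]'; python3 -c "
from h import *
goto(-245,-13,25)"
```

```text
t: 1.48
tool_pos: [0.3581, 0.206, 0.1206]
tool_rot: [0.757, -3.049, -0.001]
contact_force: [0.5, 1.1, 0.5]
opening: 0.0341
grip_force: 0.0
t 1.48 holder xyz mm [-248.7  -11.2  120.6] yawerr 0.18 tilt [-0.     0.001 -1.   ] F [0.5 1.1 0.5] open 0.0341
rows shift [-0.012 -0.006  0.319]
```

```bash
python3 -m pendant '[0,0,0,0,0,0.17,0.4, 0,0,0,0,0,0.32,0.4, 0,0,0,0,0,0.32,0.4, 0,0,0,-0.05,0,0.32,0.4, 0,0,0,-0.08,0,0.32,0.4, 0,0,0,-0.11,0.005,0.32,0.4, 0,0,0,-0.14,0.011,0.32,0.4, 0,0,0,-0.17,0.017,0.32,0.4, 0,0,0,-0.20,0.023,0.32,0.4, 0,0,0,-0.23,0.03,0.32,0.4, 0,0,0,-0.26,0.035,0.32,0.4, 0,0,0,-0.26,0.035,0.32,0.4]'; python3 - <<'E'
from h import *
goto(-150,0,25)
for n in('top','scene'):
    d,R,t=grab(n); W=cloud(d,R,t); np.savez(n+'1.npz',W=W,im=d['image'])
    if n=='top': cv2.imwrite('pics/top1.png',cv2.resize(d['image'][190:350,215:365,::-1],None,fx=3.7,fy=3.7,interpolation=cv2.INTER_CUBIC))
    else: cv2.imwrite('pics/scene1.png',cv2.resize(d['image'][200:320,220:420,::-1],None,fx=4,fy=4,interpolation=cv2.INTER_CUBIC))
E
```

```text
t: 2.98
tool_pos: [0.4227, 0.2513, 0.0244]
tool_rot: [-0.757, 3.048, 0.0]
contact_force: [-0.5, 0.7, -0.3]
opening: 0.0344
grip_force: 0.0
t 2.98 holder xyz mm [-170.4   -1.1   24.4] yawerr 0.18 tilt [ 0.001  0.    -1.   ] F [-0.5  0.7 -0.3] open 0.0344
rows shift [-0.068  0.004 -0.002]
```

View pics/top1.png

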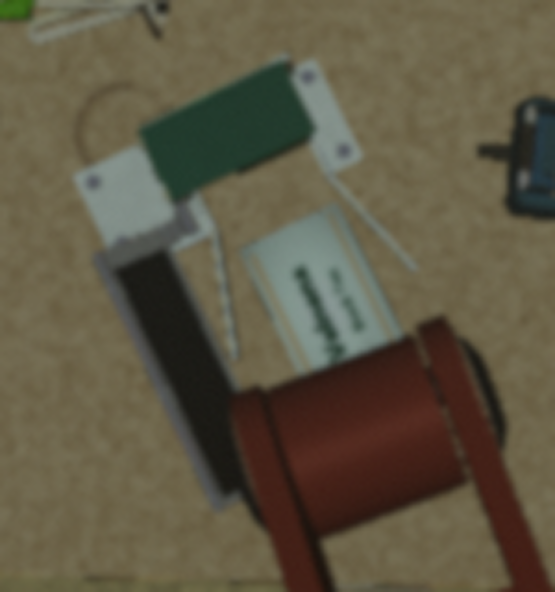

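View pics/scene1.png

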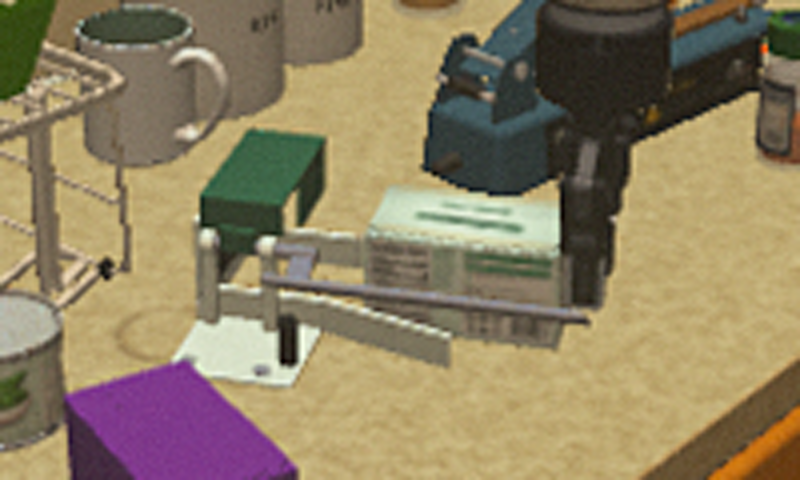

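The box is straight, with its far end at crop (290,230), between the flares and slightly left of centre. I push about 20 mm more, then back off, rise, and measure.

```bash
python3 -m pendant '[0,0,0,-0.03,0,0,0.4, 0,0,0,-0.06,0,0,0.4, 0,0,0,-0.075,0,0,0.4, 0,0,0,-0.075,0,0,0.4, 0,0,0,0,0,0,0.4, 0,0,0,0.04,0,-0.1,0.4, 0,0,0,0.04,0.07,-0.27,1, 0,0,0,0.04,0.15,-0.27,1, 0,0,0,0.04,0.15,-0.27,1]'; python3 - <<'E'
from h import *
goto(-152,44,100)
d,R,t=grab('top'); W=cloud(d,R,t); im=d['image']
X=(W[...,:2]-O); hx=X@ex*1000; hy=X@ey*1000; z=W[...,2]*1000
m=(z>54)&(z<70)&(hx<-5)&(hx>-160)&(abs(hy)<50)&(im.max(-1)>90)
p=np.c_[hx[m],hy[m]].astype(np.float32); print(len(p),cv2.minAreaRect(p))
for a in range(-120,0,12):
    s=(p[:,0]>=a)&(p[:,0]<a+12)
    if s.sum()>5: print(a,s.sum(),np.percentile(p[s,1],[1,50,99]).round(1))
print('far x',np.percentile(p[:,0],99))
g=(z>78)&(z<95)&(abs(hy)<60)&(hx>-20)&(hx<70); print('cover x',np.percentile(hx[g],[1,99]),'y',np.percentile(hy[g],[1,99]))
r=(z>12)&(z<30)&(abs(hy)>36)&(abs(hy)<66)&(hx<0)&(hx>-110)
for s in(1,-1):
    q=r&(hy*s>0)
    for a in (-100,-80,-60,-40,-20): 
        w=q&(hx>=a)&(hx<a+20); print('rail',s,a,w.sum(),hx[w].mean().round(1),hy[w].mean().round(1))
E
```

```text
t: 4.2
tool_pos: [0.3902, 0.2859, 0.1062]
tool_rot: [-0.759, 3.046, 0.001]
contact_force: [0.2, -0.8, -0.5]
opening: 0.0846
grip_force: 0.0
t 4.2 holder xyz mm [-183.    44.6  106.2] yawerr 0.29 tilt [ 0.002  0.001 -1.   ] F [ 0.2 -0.8 -0.5] open 0.0846
rows shift [-0.103 -0.003  0.021]
1463 ((-70.68745422363281, 5.225067138671875), (125.890380859375, 86.72418212890625), 0.5038270354270935)
-120 157 [-38.5  -4.9  28.5]
-108 145 [-38.   -4.8  28.8]
-96 148 [-37.8  -7.2  29.6]
-84 149 [-38.2  -6.5  29. ]
-72 146 [-37.6  -5.5  29.9]
-60 150 [-37.5  -5.4  30. ]
-48 155 [-37.3  -5.3  28.8]
-36 156 [-36.8  -3.6  29.6]
-24 71 [-36.7  -2.   48. ]
far x -19.208698
cover x [ 1.25729457 50.48945713] y [-44.4238681   50.42808762]
rail 1 -100 17 -90.2 60.6
rail 1 -80 20 -70.3 54.9
rail 1 -60 17 -50.0 48.9
rail 1 -40 17 -30.4 43.5
rail 1 -20 16 -10.4 40.0
rail -1 -100 16 -89.0 -61.5
rail -1 -80 16 -70.9 -56.2
rail -1 -60 15 -49.0 -49.4
rail -1 -40 16 -30.8 -44.2
rail -1 -20 14 -10.2 -40.3
```

```bash
python3 -m pendant '[0,0,0,-0.05,0,0,1, 0,0,0,-0.095,0.005,0.05,1, 0,0,0,-0.095,0.005,0.12,1, 0,0,0,-0.095,0.005,0.17,1, 0,0,0,-0.095,0.005,0.20,1, 0,0,0,-0.095,0.005,0.22,1, 0,0,0,-0.095,0.005,0.24,1, 0,0,0,-0.095,0.005,0.25,1, 0,0,0,-0.095,0.005,0.25,1]'; cat > look.py <<'E'
from h import *
import sys
where()
d,R,t=grab('scene'); W=cloud(d,R,t); cv2.imwrite(f'pics/{sys.argv[1]}.png',cv2.resize(d['image'][200:320,220:420,::-1],None,fx=4,fy=4,interpolation=cv2.INTER_CUBIC))
d,R,t=grab('top'); W=cloud(d,R,t); X=(W[...,:2]-O); hx=X@ex*1000; hy=X@ey*1000; z=W[...,2]*1000; im=d['image']
m=(hx>4)&(hx<46)&(hy>-60)&(hy<46)&(z>70)
a=np.polyfit(hy[m],z[m],1); print('cover slope angle',-np.arctan(a[0]),m.sum(),'max z',np.nanpercentile(z[m],98))
m=(z>54)&(z<70)&(hx<-5)&(hx>-160)&(abs(hy)<42)&(im.max(-1)>90)
if m.sum()>50: print('box far/near',np.percentile(hx[m],[1,99]).round(1),'y',np.percentile(hy[m],[1,99]).round(1),m.sum())
E
python3 look.py press
```

```text
t: 5.38
tool_pos: [0.4157, 0.2992, 0.031]
tool_rot: [-0.757, 3.048, -0.002]
contact_force: [-0.5, -5.9, 5.4]
opening: 0.0853
grip_force: 3.3
t 5.38 holder xyz mm [-154.3   44.5   31. ] yawerr 0.19 tilt [ 0.002 -0.001 -1.   ] F [-0.5 -5.9  5.4] open 0.0853
cover slope angle 0.36426078923877364 633 max z 118.62894232061963
box far/near [-130.8  -19.3] y [-38.   29.5] 1249
```

View pics/press.png

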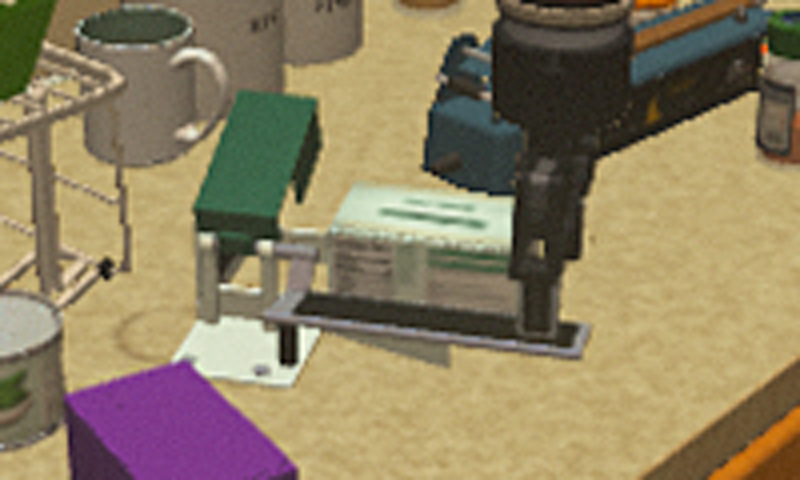

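The cover has swung up partway (green roof tilted at crop (260,150)). The fingertip is on the rubber at (540,320), with the box still in front of it. I press the remaining few mm.

```bash
python3 -m pendant '[0,0,0,0,0,0.01,1, 0,0,0,0,0,0.02,1, 0,0,0,0,0,0.024,1, 0,0,0,0,0,0.024,1]'; python3 look.py press2
```

```text
t: 5.98
tool_pos: [0.4168, 0.2997, 0.0248]
tool_rot: [-0.756, 3.045, -0.001]
contact_force: [0.8, -6.2, 8.1]
opening: 0.0853
grip_force: 3.9
t 5.97 holder xyz mm [-153.1   44.5   24.8] yawerr 0.18 tilt [ 0.004  0.    -1.   ] F [ 0.8 -6.2  8.1] open 0.0853
cover slope angle 0.5174685505423787 554 max z 129.68776309178608
box far/near [-130.8  -19.5] y [-37.9  29.7] 1245
```

The cover is essentially fully open at 8 N. Now I push 50 mm and check.

```bash
python3 -m pendant '[0,0,0,-0.02,0,0.003,1, 0,0,0,-0.04,0,0.003,1, 0,0,0,-0.06,0,0.003,1, 0,0,0,-0.08,0,0.003,1, 0,0,0,-0.1,0,0.003,1, 0,0,0,-0.12,0,0.003,1, 0,0,0,-0.14,0,0.003,1, 0,0,0,-0.16,0,0.003,1, 0,0,0,-0.17,0,0.003,1, 0,0,0,-0.17,0,0.003,1]'; python3 look.py push1
```

```text
t: 7.32
tool_pos: [0.46, 0.3243, 0.0236]
tool_rot: [0.757, -3.049, -0.002]
contact_force: [-4.6, -2.2, 9.6]
opening: 0.0855
grip_force: 4.6
t 7.33 holder xyz mm [-103.4   46.1   23.6] yawerr 0.19 tilt [-0.     0.001 -1.   ] F [-4.6 -2.2  9.6] open 0.0855
cover slope angle 0.5371709573616085 536 max z 130.7138976024451
box far/near [-85.4  -5.5] y [-37.2  29.8] 679
```

View pics/push1.png

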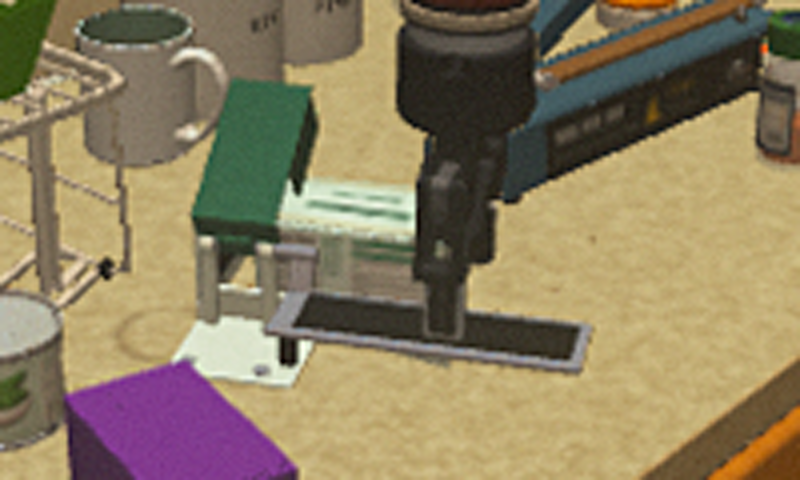

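The box is sliding in under the open cover (box at crop (340,220)). I push on until the force rises at the stop.

```bash
python3 -m pendant '[0,0,0,-0.02,0,0,1, 0,0,0,-0.04,0,0,1, 0,0,0,-0.055,0,0,1, 0,0,0,-0.07,0,0,1, 0,0,0,-0.08,0,0,1, 0,0,0,-0.085,0,0,1, 0,0,0,-0.085,0,0,1]'; python3 look.py push2
```

```text
t: 8.3
tool_pos: [0.4819, 0.3359, 0.0235]
tool_rot: [0.757, -3.047, -0.001]
contact_force: [-6.6, -4.0, 11.3]
opening: 0.0855
grip_force: 6.0
t 8.3 holder xyz mm [-78.7  46.2  23.5] yawerr 0.18 tilt [-0.002  0.    -1.   ] F [-6.6 -4.  11.3] open 0.0855
cover slope angle 0.5339707913013841 541 max z 131.24972196439035
box far/near [-61.   -5.4] y [-37.6  27.7] 321
```

```bash
python3 -m pendant '[0,0,0,-0.004,0,0,1, 0,0,0,-0.008,0,0,1, 0,0,0,-0.008,0,0,1]';python3 -c "
from h import *
where()"; python3 -m pendant '[0,0,0,-0.004,0,0,1, 0,0,0,-0.008,0,0,1, 0,0,0,-0.008,0,0,1]';python3 look.py push3
```

```text
t: 8.78
tool_pos: [0.4818, 0.3359, 0.0235]
tool_rot: [0.754, -3.041, 0.002]
contact_force: [-16.6, -8.3, 19.0]
opening: 0.0854
grip_force: 10.8
t 8.78 holder xyz mm [-78.7  46.3  23.5] yawerr 0.15 tilt [-0.008 -0.003 -1.   ] F [-16.6  -8.3  19. ] open 0.0854
t: 9.15
tool_pos: [0.4817, 0.3358, 0.0235]
tool_rot: [0.752, -3.035, 0.005]
contact_force: [-24.5, -12.8, 27.0]
opening: 0.0856
grip_force: 15.6
t 9.15 holder xyz mm [-78.8  46.2  23.5] yawerr 0.12 tilt [-0.013 -0.006 -1.   ] F [-24.5 -12.8  27. ] open 0.0856
cover slope angle 0.5366601969034865 540 max z 131.38100373534806
box far/near [-61.1  -5.6] y [-37.6  22.9] 283
```

Firm stop at TCP x=-78.7, as predicted for home. I back off along the paddle, then raise slowly.

```bash
python3 -m pendant '[0,0,0,0.016,0,0,1, 0,0,0,0.04,0,0,1, 0,0,0,0.07,0,0,1, 0,0,0,0.07,0,-0.02,1, 0,0,0,0.07,0,-0.04,1, 0,0,0,0.07,0,-0.06,1, 0,0,0,0.07,0,-0.08,1, 0,0,0,0.07,0,-0.1,1, 0,0,0,0.07,0,-0.15,1, 0,0,0,0.2,0,-0.3,1, 0,0,0,0.4,0,-0.4,1, 0,0,0,0.4,0,-0.4,1]';python3 look.py end; python3 - <<'E'
from h import *
d,R,t=grab('top'); cv2.imwrite('pics/topend.png',cv2.resize(d['image'][190:350,215:365,::-1],None,fx=3.7,fy=3.7,interpolation=cv2.INTER_CUBIC))
E
```

```text
t: 10.75
tool_pos: [0.3799, 0.2814, 0.1457]
tool_rot: [-0.756, 3.043, 0.002]
contact_force: [-0.2, 0.6, 0.2]
opening: 0.0854
grip_force: 0.0
t 10.75 holder xyz mm [-194.2   45.4  145.7] yawerr 0.19 tilt [ 0.006  0.003 -1.   ] F [-0.2  0.6  0.2] open 0.0854
cover slope angle 0.2597566383408717 683 max z 109.45788440319758
box far/near [-63.4  -5.7] y [-36.9  29.6] 741
```

View pics/end.png

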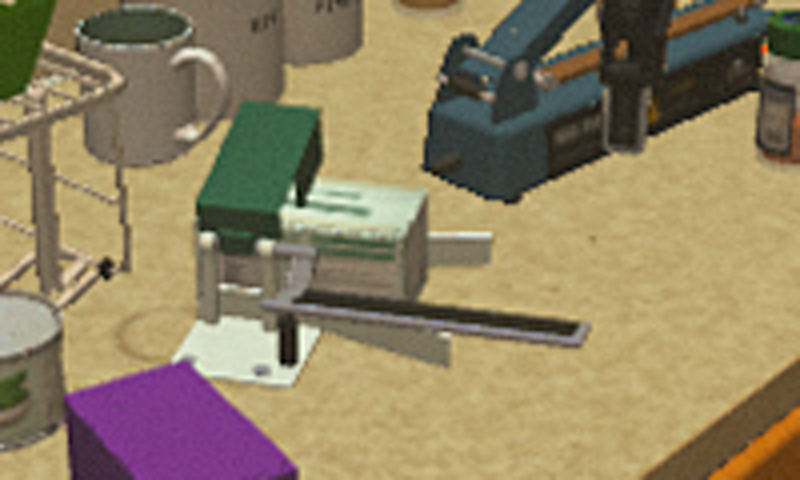

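View pics/topend.png

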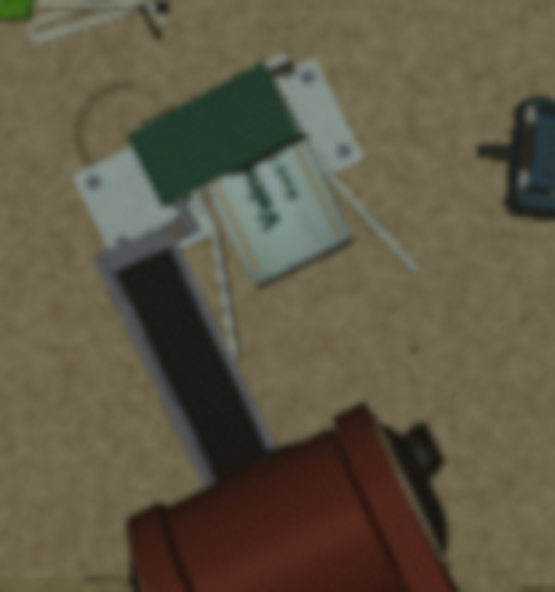

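The box is home and straight between the rails. The cover lies on it at about 0.26 rad and the arm is clear.

```bash
python3 -c "
from h import *
print(ctrl.finish_job())"
```

```text
the job is handed in; nothing more can be done
None
```

I pushed the tea box home against the back stop, let the spring cover close on it (about 0.26 rad by camera), and handed the job in at about 11 s; no verdict was returned.

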